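Dose the round spacer from the parts wheel into the tin

TASK

The parts wheel holds one round steel spacer and two square steel blocks. Stand the open steel tin upright under the dispenser's spout, turn the wheel by its knob until the pocket with the round spacer sits over the flap of the drop hole, then push the lever fully over so that the flap tips the spacer down the spout into the tin. The square blocks must stay in the wheel, the spacer must not fall beside the tin, and the stapler, pens and tape gun must be left where they are.

Things in the scene. Friction and masses are not known exactly. Their poses are not given: they have to be found in the camera images.
- dispenser: Grey stand fixed to the shelf with a level square dark steel deck, 172 x 172 mm, top 165 mm above the shelf. Origin on the shelf under the wheel's axis. Its spout points along its -y axis, its lever stands on its -x side. The foot reaches 65 mm from the axis towards the spout.
- spout_lip (a point): Middle of the lower lip of the steel spout, a chute 46 mm wide sloping down at 46 degrees with side walls 14 mm high; the lip is 122 mm from the wheel's axis and 66 mm above the shelf. Axes as the dispenser's, whose -y points the way parts leave.
- drop_hole (a point): Middle of the drop hole, on the deck's top surface, 58 mm from the wheel's axis along the dispenser's -y. The hole is 36 x 38 mm, filled flush with the deck by the shut flap. Axes as the dispenser's.
- tin_spot (a point): Point on the shelf, 143 mm from the wheel's axis along the dispenser's -y, where the tin's centre should stand (good to about 8 mm) to catch what leaves the spout. Axes as the dispenser's.
- wheel (a joint): Angle of the wheel in rad, positive counterclockwise from above, 0 at the start whatever way the wheel then faces; turns both ways, friction 0.06 N m, stays where left. Its five square bottomless grey pockets are 30 x 30 mm inside, walls 3 mm, tops 21 mm above the deck; greatest radius 78 mm. Parts slide on the deck as it turns.
- knob_grip (a point): Middle of the wheel's black bar knob, on the wheel's axis, 221 mm above the shelf. Its x axis lies along the bar and turns with the wheel. The bar is 56 mm long, 14 mm wide and spans heights 201 to 231 mm. The wheel's five pockets have their centres 58 mm from the axis at 0, 72, 144, 216 and 288 degrees counterclockwise from this x axis.
- flap (a joint): Angle of the flap in rad: 0 shut, flush with the deck; 1.25 fully tipped (stop). Moved by the lever, stays where left (friction 0.08 N m). Hinge line along the dispenser's x, 41 mm from the wheel's axis on the spout side, 159 mm above the shelf. It must be tipped nearly fully (1.15 rad or more) for a part over the hole to slide off down the spout, which takes up to 1 s.
- lever_tip (a point): Centre of the black ball, 18 mm across, atop the flap's lever: an 8 mm rod 70 mm long rising from the hinge line, 100 mm from the dispenser's middle on its -x side. Shut, it leans 0.6 rad away from the spout, ball 217 mm high; upright, 229 mm; fully tipped, 0.65 rad towards the spout, ball 215 mm. To tip, push it 82 mm towards the spout (dispenser's -y) with 1 to 3 N.
- spacer: Round steel spacer, a disc 22 mm across and 16 mm high, lying flat in one of the pockets on the deck. Origin in the centre of its underside.
- block_a: Square steel block 19 x 19 x 16 mm lying in another pocket. Origin in the centre of its underside.
- block_b: A second square steel block of the same size in a third pocket. Origin in the centre of its underside.
- tin: Open round stainless steel tin, 68 mm across, 60 mm high, wall and floor 3 mm, 0.15 kg. Origin in the centre of its underside, z up.
- stapler: Yellow stapler lying on the shelf, 130 mm along its x, 34 mm wide, 52 mm high. Origin in the centre of its underside. Leave alone.
- pen_a: Violet marker pen standing upright, 21 mm across, 128 mm high. Origin in the centre of its underside. Leave alone.
- pen_b: Second violet marker pen, the same. Leave alone.
- tape_gun: White tape gun with a roll of tape, about 215 mm along its x, 60 mm wide, 94 mm high. Origin at its underside. Leave alone.

How it is judged (in metres and radians):
On the way, in this order (a step that is already met when the one before it is completed fails the run):
1. the round spacer rests over the shut flap of the drop hole (within 12 mm of its middle) (horizontal distance between spacer and drop_hole below 0.012 m and value of joint flap below 0.15 rad and linear speed of spacer below 0.02 m/s), for 0.2 s.
2. the spacer has been tipped into the tin (value of joint flap above 0.3 rad and horizontal distance between spacer and tin below 0.034 m and height (world z) of spacer below 0.055 m), for 0.2 s.
At the end, for the whole second after the job is handed in: The round spacer lies at rest inside the tin, below its rim (within 34 mm of the tin's middle, under 55 mm high); the tin stands upright (within 0.1 rad) on the shelf, at rest; both square blocks are still in the wheel, on the deck (horizontal distance between spacer and tin below 0.034 m and height (world z) of spacer below 0.055 m and angle between tin's own z axis and vertical below 0.1 rad and height (world z) of tin below 0.006 m and linear speed of tin below 0.02 m/s and linear speed of spacer below 0.03 m/s and height (world z) of each of block_a, block_b above 0.155 m); the robot touches nothing.
It fails at once if a square block leaves the wheel (height (world z) of any of block_a, block_b below 0.15 m or height (world z) of any of block_a, block_b above 0.2 m).
It fails at once if the spacer falls beside the tin (height (world z) of spacer below 0.05 m and horizontal distance between spacer and tin above 0.042 m).
It fails at once if a bystander is moved more than 30 mm or a pen is tipped over (distance of any of stapler, pen_a, pen_b, tape_gun from where it was at the start of the episode above 0.03 m or angle between any of pen_a, pen_b's own z axis and vertical above 0.5 rad).
It also fails if it takes over 67 s, if anything falls off the work surface, if the arm or the gripper's body presses on something with over 40 N, if the wrist force passes 120 N, or if a joint passes its speed limit or range.

ROBOT

A 6-joint arm with a two-finger parallel gripper is mounted at the origin on the work surface. World frame = base frame: x ahead of the robot, y to its left, z up, the work surface at z = 0. Lengths are in mm, angles in degrees, forces in N, time in s.
With the tool pointing down it reaches from about 350 to 850 mm from the base axis. Payload 8.1 kg.
Tool frame: the origin (TCP) lies midway between the tips of the shut fingers; the grasp point (between the pads) lies 19 mm behind it (hold_point_z is the distance from the TCP to the grasp point, in mm); z points along the fingers, y is the direction in which the jaws open and shut (so a half turn about z gives the same grasp; the last joint's range is limited). The gripper opens to 85 mm and grips with 20 to 120 N. Pads are 22 mm wide; open, the fingers measure 114 mm over their backs; the gripper's body (76 mm by 85 mm) begins 54 mm behind the grasp point. The pads swing forward as they close: fully open they stand 13 mm farther back than shut.
Start: joints at [69.305, 7.471, 85.268, -0, 87.261, -4.893], TCP at [163.368, 577.335, 231.292] pointing down, gripper open.
Joint ranges: [-169.43, 169.43], [-51.17, 129.36], [1.28, 143.12], [-76.62, 256.62], [0, 156.53], [-152.29, 152.29]. Speed limits (degrees/s): [136.94, 136.94, 159.86, 180, 180, 180].

INTERFACE

Orientations are given as [roll, pitch, yaw] about the fixed x, y, z axes, in that order (R = Rz(yaw) Ry(pitch) Rx(roll)).
In Python, from bench import sense, snapshot, camera_params, hand_in, hold_point_z gives the robot as it stands.
- The arm moves only by the tool servo_tool, never from a script. Its argument "motion" is a list of rows, each a list of 7 numbers: the finger opening in mm, from 0 to 85.4, then the shift along the tool's x, y, z in mm, then the turn, a rotation vector about the tool's x, y, z in rad. A call has 1 to 10 rows; each row shifts and turns the pose as measured when the row begins, along the tool's axes as they then stand; what a row does not reach is not made up. A row lasts 1/10 s, in which the tool goes at most 50 mm and 8.59 degrees, less where a joint would pass 70% of its speed; a pose out of reach is approached as far as the arm can. A call with a gripper value outside its range is refused whole. The fingers move at their own pace and stop on an object; "force" is the grip in N (left out, the last holds). Time passes only in rows, so rows that do not move let the fingers close. It gives the time, the measured TCP pose, the force and the opening at its end, in the units of the state.
- sense(): the state, without advancing time (a new reading comes with each control period).
- snapshot(name): name is "scene" or "top" or "wrist"; returns the picture (384x512x3 uint8, blue, green, red); there is no depth.
- camera_params(name): a dict with "fx", "fy", "cx", "cy" (pixels), "D" ([k1, k2, p1, p2, k3] as OpenCV has them; the pictures are not rectified), "R" (3x3) and "t" (3): a world point X has camera coordinates R X + t; the wrist camera has in their place "tool_from_camera" (4x4, takes a point from camera to tool coordinates, whose origin is the TCP and whose axes are the flange's). Camera axes: x right, y down, z forward; pixel columns grow to the right and rows downward; lengths in mm; the calibration is good to about 2 mm. A picture is of the moment at which its call begins: read the wrist's pose just before it. camera_params takes no time and is no camera call.
- hand_in(): hands the job in, once; it reports no verdict.
The state is a dict: "time": time; "joint_pos": joint angles; "qd": joint speeds; "joint_efforts": joint torques, N m; "tool_pos": TCP position; "tcp_rot": TCP orientation; "ft_force": force on the tool from outside, world axes, zero at the start; "wrist_torque": the same for the moment, N m; "finger_gap": finger opening in mm.
Only numpy, scipy, OpenCV 4.12 (cv2) and the standard library are available. Lean on these libraries where they do the work, as an engineer would, in place of code of your own. Each camera call takes 0.05 s, during which the arm holds its last target. There are 200 camera calls.

## Working session

There is one attempt and no reset: what is moved stays moved. The work goes in short steps, Python scripts to look and compute and a tool call to move; the robot and the scene stay as the last step left them, time stands still between calls to the robot, and variables do not carry over. Pictures are saved under pics/ and viewed, about 8 in all and at most 12, crops included, and the job is handed in when it is done.

Besides the shell and the picture viewer there is one more tool, called as name(argument=value, ...) on one line, values as JSON. servo_tool: Moves the arm, as the interface text tells. Its arguments: {"type":"object","properties":{"motion":{"type":"array"},"force":{"type":"number"}},"required":["motion"]}

```bash
ls; mkdir -p pics
python3 - <<'E'
from bench import *
import cv2
for n in("scene","top"):
    cv2.imwrite(f"pics/{n}0.png",snapshot(n)); p=camera_params(n); print(n,p)
print(camera_params("wrist"),hold_point_z); print(sense())
E
```

```text
pics
scene {'fx': 407.118098630172, 'fy': 407.118098630172, 'cx': 257.59164053838856, 'cy': 189.19667535812832, 'D': array([-0.13814061,  0.        ,  0.        ,  0.        ,  0.        ]), 'R': array([[ 8.09490190e-01,  5.87133403e-01, -1.15061549e-05],
       [ 4.68761788e-01, -6.46301156e-01, -6.02127230e-01],
       [-3.53536446e-01,  4.87410692e-01, -7.98400149e-01]]), 't': array([-434.91528011, -172.56558984, 1317.04965357])}
top {'fx': 419.0617023311701, 'fy': 419.0617023311701, 'cx': 255.92851541118375, 'cy': 195.65277005307757, 'D': array([-0.01128166,  0.        ,  0.        ,  0.        ,  0.        ]), 'R': array([[ 0.02499034, -0.9992688 ,  0.02893704],
       [-0.98433595, -0.02964959, -0.17379192],
       [ 0.17452282, -0.02414065, -0.98435716]]), 't': array([  -5.22967739,  576.77131368, 1152.12189337])}
{'fx': 307.80368169218497, 'fy': 307.80368169218497, 'cx': 254.58705872099864, 'cy': 192.4297574887322, 'D': array([-0.00352404,  0.        ,  0.        ,  0.        ,  0.        ]), 'tool_from_camera': array([[-1.65310248e-03, -9.53326772e-01, -3.01935975e-01,
     
[... 267 characters left out ...]
00e+00]])} 18.700000000000003
{'time': 0.1, 'joint_pos': array([ 6.93041023e+01,  7.51169777e+00,  8.53224857e+01,  1.00575159e-03,
        8.72634292e+01, -4.89305356e+00]), 'qd': array([-0.05862632, -0.12085041, -0.25844123,  0.03572211, -0.04719292,
       -0.03137467]), 'joint_efforts': array([ 7.06538231e-04, -5.70946705e+01, -5.01945662e+01, -2.33984374e-04,
        8.04579060e-03, -3.97102929e-05]), 'tool_pos': array([163.19121586, 576.8597531 , 230.34510254]), 'tcp_rot': array([-1.79902829e+02, -9.32683826e-03,  1.64197099e+02]), 'ft_force': array([-0.27469006, -0.38905422, -0.39773492]), 'wrist_torque': array([-0.0315665 , -0.00884473,  0.00538109]), 'finger_gap': 85.32712993660074}
```

View pics/scene0.png

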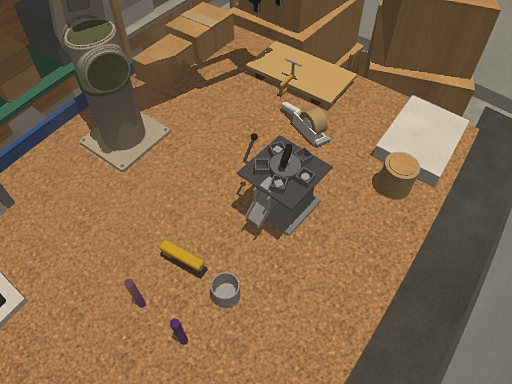

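View pics/top0.png

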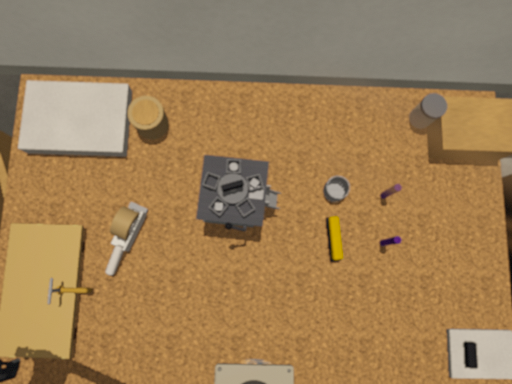

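The two views show the dispenser at about (233,190) in "top", with its spout to the right (‑y world). The tin is at (337,189), the stapler at (335,238), and the pens at (392,191) and (390,241). I'll enlarge the dispenser.

Run:
```python
import cv2,numpy as np
t=cv2.imread("pics/top0.png");s=cv2.imread("pics/scene0.png")
a=cv2.resize(t[145:265,185:355],None,fx=4.7,fy=4.7,interpolation=cv2.INTER_CUBIC)
cv2.imwrite("pics/tc.png",a)
b=cv2.resize(s[125:245,220:350],None,fx=5,fy=5,interpolation=cv2.INTER_CUBIC)
cv2.imwrite("pics/sc.png",b)
```

```text
(no output)
```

View pics/tc.png

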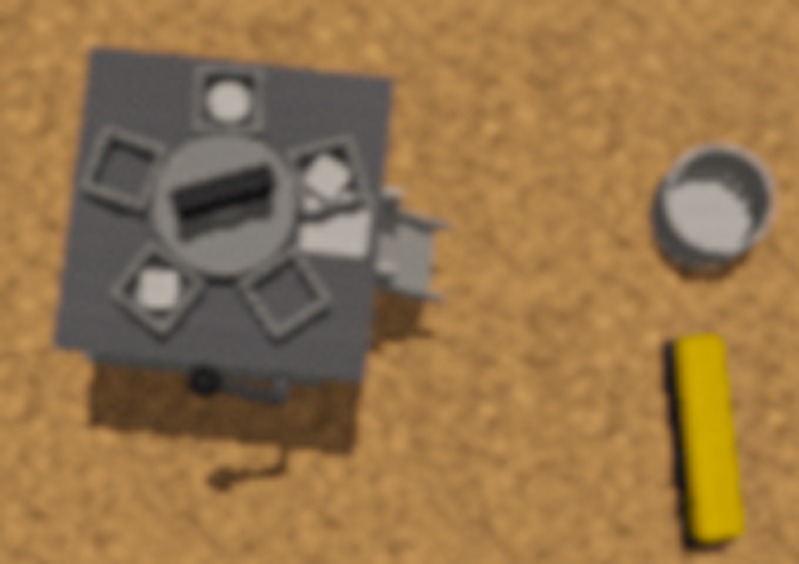

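View pics/sc.png

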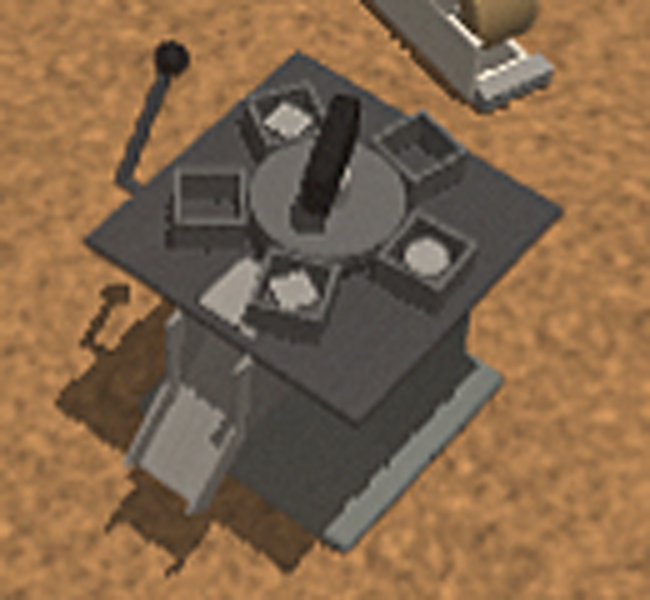

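The crops show the spacer (round) in the top pocket at tc (229,101). The blocks are at (327,175), partly over the flap, and at (158,288). Next I'll fit the poses.

```bash
cat > h.py <<'E'
import numpy as np,cv2
from scipy.spatial.transform import Rotation as Ro
from scipy.optimize import least_squares
from bench import *
def proj(n,X):
    p=camera_params(n);K=np.array([[p['fx'],0,p['cx']],[0,p['fy'],p['cy']],[0,0,1]])
    return cv2.projectPoints(np.array(X,float).reshape(-1,1,3),cv2.Rodrigues(p['R'])[0],p['t'],K,p['D'])[0][:,0]
def back(n,uv,z):
    "world xy at height z"
    p=camera_params(n);K=np.array([[p['fx'],0,p['cx']],[0,p['fy'],p['cy']],[0,0,1]])
    d=cv2.undistortPoints(np.array(uv,float).reshape(-1,1,2),K,p['D'])[:,0]
    d=np.c_[d,np.ones(len(d))]@p['R']; c=-p['R'].T@p['t']
    return (c+d*((z-c[2])/d[:,2])[:,None])[:,:2]
def w(P,x,y,a):
    P=np.array(P,float);c,s=np.cos(a),np.sin(a)
    return np.c_[P[:,0]*c-P[:,1]*s+x,P[:,0]*s+P[:,1]*c+y,P[:,2]]
def delta(pos,R):
    "tool-frame shift and rotvec from the present pose to the target"
    s=sense();R0=Ro.from_euler('xyz',s['tcp_rot'],degrees=True)
    return R0.inv().apply(np.array(pos)-s['tool_pos']),(R0.inv()*R).as_rotvec()
E
python3 - <<'E'
from h import *
tc=lambda q:(np.array(q,float)+.5)/4.7-.5+[185,145]
sc=lambda q:(np.array(q,float)+.5)/5-.5+[220,125]
C=[[86,86,165],[86,-86,165],[-86,-86,165],[-86,86,165]]
ut=tc([(92,48),(393,78),(362,380),(55,347)]);us=sc([(300,52),(563,212),(358,424),(84,240)])
# extra top-plane check: ball
for nm,u in(("top",ut),("scene",us)):
    f=lambda q:(proj(nm,w(C,*q))-u).ravel()
    r=least_squares(f,[480,80,0],x_scale=[10,10,.1]);print(nm,r.x,np.degrees(r.x[2]),r.fun.round(1))
f=lambda q:np.r_[(proj("top",w(C,*q))-ut).ravel(),(proj("scene",w(C,*q))-us).ravel()]
r=least_squares(f,[480,80,0],x_scale=[10,10,.1]);D=r.x;print(D,r.fun.round(1))
# wheel pockets
pt=tc([(327,172),(229,101),(123,168),(158,290),(285,296)])
ps=sc([(297,288),(429,254),(421,148),(288,114),(210,196)])
for nm,u in(("top",pt),("scene",ps)):
    P=back(nm,u,180);print(nm,"centre",P.mean(0),"ang",np.degrees([np.arctan2(*(p-P.mean(0))[::-1]) for p in P]).round(1), np.linalg.norm(P-P.mean(0),axis=1).round(0))
bt=back("top",tc([(177,202),(272,180)]),231);print("bar",bt,np.degrees(np.arctan2(*(bt[1]-bt[0])[::-1])))
print("lever",back("top",tc([(206,381)]),217),w([[-100,-41-0+39.5,217]],*D), back("scene",sc([(172,59)]),217))
# tin: rim top/base
print("tin rim",back("top",tc([(713,203)]),60),back("scene",[(225,282)],60))
print("stapler",back("top",tc([(676,338),(722,336),(742,532),(695,545)]),52))
print("pens",back("top",[(398,187),(397,240)],128),back("scene",[(130,283),(176,323)],128))
print("spot",w([[0,-143,0],[0,-58,165]],*D))
E
```

```text
top [ 5.70776850e+02  7.42482679e+01 -7.53979387e-02] -4.319983674088813 [-0.5 -0.6  0.5 -0.2  0.8  0.3 -0.8  0.4]
scene [571.16416962  69.49553903   1.49125009] 85.44233612876417 [-0.1 -0.1  0.4 -0.2 -0.1  0.3 -0.1 -0.1]
[571.39127702  75.32001103   0.64317904] [-18.1  26.5 -27.9 -16.4  16.8 -28.3  27.5  17.1  37.1   7.9  -8.   28.4
 -39.  -13.1  15.3 -29.1]
top centre [571.31094108  74.62853105] ang [ -70.1   -0.4   71.4  144.5 -145. ] [59. 58. 59. 59. 60.]
scene centre [569.00702302  73.64156964] ang [ -71.4   -1.    70.9  144.1 -145.5] [59. 59. 59. 60. 59.]
bar [[562.18679749  97.55637441]
 [575.34411836  48.73350093]] -74.91761485263363
lever [[471.08869665  79.72612046]] [[492.27157025  14.14549017 217.        ]] [[470.80614266  76.35939938]]
tin rim [[ 604.90485595 -219.55934931]] [[ 603.77012853 -221.94224577]]
stapler [[ 522.16083564 -197.97901002]
 [ 524.18715965 -226.13731412]
 [ 406.37238911 -237.13046371]
 [ 397.97067661 -208.7878969 ]]
pens [[ 598.54280699 -373.69807131]
 [ 454.41400122 -366.06961401]] [[ 460.553253   -369.93011804]
 [ 602.15146309 -375.1548025 ]]
spot [[657.15442742 -39.1076169    0.        ]
 [606.17633103  28.9088053  165.        ]]
```

```bash
cat >> h.py <<'E'
from scipy.spatial.transform import Slerp
def ori(yaw,tilt=0):
    "tool down, tool x along yaw; tilt leans the gripper body away from tool +x"
    return Ro.from_euler('z',yaw,degrees=True)*Ro.from_euler('x',180,degrees=True)*Ro.from_euler('y',tilt,degrees=True)
def plan(legs,g=85):
    "legs: (pos,R,n) -> rows, assuming the arm follows"
    s=sense();p=s['tool_pos'];R=Ro.from_euler('xyz',s['tcp_rot'],degrees=True)
    print(s['time'],p.round(1),s['tcp_rot'].round(1),s['finger_gap'].round(1))
    for q,Q,n in legs:
        sl=Slerp([0,1],Ro.concatenate([R,Q]));q=np.array(q,float);rows=[]
        for k in range(n):
            a,b=sl(k/n),sl((k+1)/n)
            rows.append([g,*(a.inv().apply((q-p)/n)).round(1).tolist(),*((a.inv()*b).as_rotvec()).round(3).tolist()])
        print(str(rows).replace(' ',''));p,R=q,Q
E
python3 - <<'E'
from h import *
R=ori(85.5,20);print(R.as_matrix().round(2))
plan([((380,340,330),ori(138),10),((540,60,330),ori(112),10)])
E
```

```text
[[ 0.07  1.    0.03]
 [ 0.94 -0.08  0.34]
 [ 0.34  0.   -0.94]]Traceback (most recent call last):
  File "<stdin>", line 3, in <module>
  File "h.py", line 28, in plan
    print(s['time'],p.round(1),s['tcp_rot'].round(1),s['finger_gap'].round(1))
                                                     ^^^^^^^^^^^^^^^^^^^^^
AttributeError: 'float' object has no attribute 'round'
```

```bash
sed -i "s/s\['finger_gap'\].round(1)/round(s['finger_gap'],1)/" h.py
python3 - <<'E'
from h import *
plan([((380,340,330),ori(138),10),((540,60,330),ori(112),10)])
E
```

```text
0.1 [163.2 576.9 230.3] [-179.9   -0.   164.2] 85.3
[[85,-27.3,-16.9,-9.9,-0.0,0.0,0.046],[85,-28.1,-15.6,-9.9,-0.0,0.0,0.046],[85,-28.7,-14.3,-9.9,-0.0,0.0,0.046],[85,-29.4,-13.0,-10.0,-0.0,0.0,0.046],[85,-29.9,-11.6,-10.0,-0.0,0.0,0.046],[85,-30.4,-10.3,-10.0,-0.0,0.0,0.046],[85,-30.9,-8.9,-10.0,-0.0,0.0,0.046],[85,-31.2,-7.4,-10.0,-0.0,0.0,0.046],[85,-31.5,-6.0,-10.0,-0.0,0.0,0.046],[85,-31.8,-4.6,-10.0,-0.0,0.0,0.046]]
[[85,-30.6,-10.1,-0.0,0.0,-0.0,0.045],[85,-31.1,-8.7,-0.0,-0.0,-0.0,0.045],[85,-31.4,-7.3,-0.0,0.0,-0.0,0.045],[85,-31.7,-5.9,-0.0,-0.0,-0.0,0.045],[85,-31.9,-4.4,-0.0,-0.0,-0.0,0.045],[85,-32.1,-3.0,-0.0,0.0,-0.0,0.045],[85,-32.2,-1.5,-0.0,-0.0,-0.0,0.045],[85,-32.2,-0.0,-0.0,0.0,-0.0,0.045],[85,-32.2,1.4,0.0,0.0,-0.0,0.045],[85,-32.1,2.9,0.0,0.0,-0.0,0.045]]
```

servo_tool(motion=[[85,-27,-17,-10,0,0,0.046],[85,-28,-15.5,-10,0,0,0.046],[85,-29,-14,-10,0,0,0.046],[85,-29,-13,-10,0,0,0.046],[85,-30,-11.5,-10,0,0,0.046],[85,-30,-10,-10,0,0,0.046],[85,-31,-9,-10,0,0,0.046],[85,-31,-7.5,-10,0,0,0.046],[85,-31.5,-6,-10,0,0,0.046],[85,-32,-4.5,-10,0,0,0.046]])

```text
time: 1.1
tool_pos: [380.4, 330.6, 326.5]
tcp_rot: [-179.1, 0.1, 137.3]
ft_force: [0.5, -0.1, 1.2]
finger_gap: 84.8
```

servo_tool(motion=[[85,-30.5,-10,0,0,0,0.045],[85,-31,-8.5,0,0,0,0.045],[85,-31.5,-7.5,0,0,0,0.045],[85,-31.5,-6,0,0,0,0.045],[85,-32,-4.5,0,0,0,0.045],[85,-32,-3,0,0,0,0.045],[85,-32,-1.5,0,0,0,0.045],[85,-32,0,0,0,0,0.045],[85,-32,1.5,0,0,0,0.045],[85,-32,3,0,0,0,0.045]])

```text
time: 2.1
tool_pos: [538.4, 35.8, 326.3]
tcp_rot: [-179.1, 0.4, 110.4]
ft_force: [0.8, 0.3, 0.1]
finger_gap: 85.2
```

Run:
```python
from h import *
plan([((604,-215,200),ori(85.5,20),10)])
```

```text
2.1 [538.4  35.8 326.3] [-179.1    0.4  110.4] 85.2
[[85,-25.7,-2.4,12.8,-0.009,0.035,0.043],[85,-26.2,-1.4,11.9,-0.009,0.035,0.043],[85,-26.7,-0.3,11.0,-0.009,0.035,0.043],[85,-27.0,0.7,10.0,-0.009,0.035,0.043],[85,-27.3,1.8,9.1,-0.009,0.035,0.043],[85,-27.5,2.9,8.1,-0.009,0.035,0.043],[85,-27.6,4.0,7.2,-0.009,0.035,0.043],[85,-27.7,5.1,6.2,-0.009,0.035,0.043],[85,-27.6,6.2,5.3,-0.009,0.035,0.043],[85,-27.5,7.4,4.4,-0.009,0.035,0.043]]
```

servo_tool(motion=[[85,-26,-2.5,12,-0.009,0.035,0.043],[85,-26,-1.5,12,-0.009,0.035,0.043],[85,-26.5,0,11,-0.009,0.035,0.043],[85,-27,0.5,10,-0.009,0.035,0.043],[85,-27,2,9,-0.009,0.035,0.043],[85,-27,3,8,-0.009,0.035,0.043],[85,-27,4,7,-0.009,0.035,0.043],[85,-26,5,6,-0.009,0.035,0.043],[85,-20,5,5,-0.009,0.035,0.043],[85,0,0,0,0,0,0]])

```text
time: 3.1
tool_pos: [594.4, -191.8, 206.4]
tcp_rot: [-179.9, -18.7, 86.5]
ft_force: [-0.1, 0.4, -0.2]
finger_gap: 84.9
```

Run:
```python
from h import *
s=sense();cv2.imwrite("pics/w1.png",snapshot("wrist"));R=Ro.from_euler('xyz',s['tcp_rot'],degrees=True)
p=camera_params("wrist");T=p['tool_from_camera']
K=np.array([[p['fx'],0,p['cx']],[0,p['fy'],p['cy']],[0,0,1]])
a=np.linspace(0,6.28,9)[:8]
for z in(0,60):
  X=np.c_[604.4+34*np.cos(a),-220.7+34*np.sin(a),0*a+z]
  c=(R.inv().apply(X-s['tool_pos'])-T[:3,3])@T[:3,:3]
  print(cv2.projectPoints(c,np.zeros(3),np.zeros(3),K,p['D'])[0][:,0].round(0).tolist())
plan([((604.4,-220.7,45),R,10)]);print(s['joint_pos'].round(0))
```

```text
[[294.0, 245.0], [284.0, 225.0], [263.0, 218.0], [244.0, 228.0], [236.0, 248.0], [246.0, 268.0], [267.0, 275.0], [287.0, 266.0]]
[[301.0, 254.0], [290.0, 230.0], [265.0, 222.0], [241.0, 233.0], [233.0, 258.0], [244.0, 282.0], [269.0, 291.0], [293.0, 279.0]]
3.15 [ 594.6 -190.7  207.4] [-180.   -18.7   86.7] 85.1
[[85,-8.0,1.2,14.4,0.0,0.0,0.0],[85,-8.0,1.2,14.4,0.0,0.0,0.0],[85,-8.0,1.2,14.4,0.0,0.0,0.0],[85,-8.0,1.2,14.4,0.0,0.0,0.0],[85,-8.0,1.2,14.4,0.0,0.0,0.0],[85,-8.0,1.2,14.4,0.0,0.0,0.0],[85,-8.0,1.2,14.4,0.0,0.0,0.0],[85,-8.0,1.2,14.4,0.0,0.0,0.0],[85,-8.0,1.2,14.4,0.0,0.0,0.0],[85,-8.0,1.2,14.4,0.0,0.0,0.0]]
[-32.  19.  77.  16.  93. -29.]
```

View pics/w1.png

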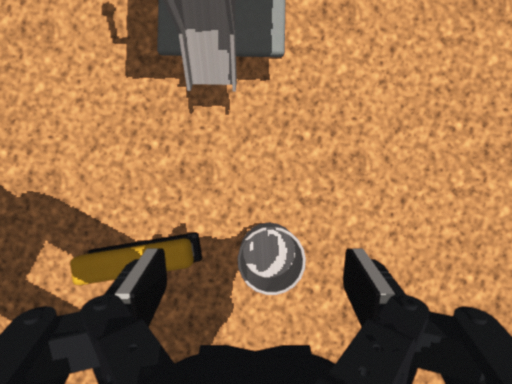

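The tin's rim is at (271,258), about 4 px right of the prediction. The stapler ends at (200,245), clear of the left finger. I'll approach with a 25° tilt.

Run:
```python
from h import *
s=sense();R=Ro.from_euler('xyz',s['tcp_rot'],degrees=True)
p=camera_params("wrist");T=p['tool_from_camera']
K=np.array([[p['fx'],0,p['cx']],[0,p['fy'],p['cy']],[0,0,1]])
X=w([[-23,-122,66],[23,-122,66]],570.5,73.3,np.radians(-4.45))
c=(R.inv().apply(X-s['tool_pos'])-T[:3,3])@T[:3,:3]
print(cv2.projectPoints(c,np.zeros(3),np.zeros(3),K,p['D'])[0][:,0].round(0).tolist())
Q=ori(85.5,25);g=np.array([606.5,-210.5,28]);z=Q.apply([0,0,1])
plan([(g-90*z,Q,6),(g,Q,9)])
```

```text
[[189.0, 85.0], [236.0, 86.0]]
3.15 [ 594.6 -190.7  207.4] [-180.   -18.7   86.7] 85.1
[[85,-14.2,2.0,12.4,-0.001,0.018,0.003],[85,-14.5,2.1,12.1,-0.001,0.018,0.003],[85,-14.7,2.1,11.9,-0.001,0.018,0.003],[85,-14.9,2.1,11.6,-0.001,0.018,0.003],[85,-15.1,2.2,11.3,-0.001,0.018,0.003],[85,-15.3,2.2,11.0,-0.001,0.018,0.003]]
[[85,-0.0,-0.0,10.0,0.0,0.0,0.0],[85,-0.0,-0.0,10.0,0.0,0.0,0.0],[85,-0.0,-0.0,10.0,0.0,0.0,0.0],[85,-0.0,-0.0,10.0,0.0,0.0,0.0],[85,-0.0,-0.0,10.0,0.0,0.0,0.0],[85,-0.0,-0.0,10.0,0.0,0.0,0.0],[85,-0.0,-0.0,10.0,0.0,0.0,0.0],[85,-0.0,-0.0,10.0,0.0,0.0,0.0],[85,-0.0,-0.0,10.0,0.0,0.0,0.0]]
```

servo_tool(motion=[[85,-14,2,12,0,0.018,0.003],[85,-14.5,2,12,0,0.018,0.003],[85,-14.5,2,12,0,0.018,0.003],[85,-15,2,12,0,0.018,0.003],[85,-13,2,11,0,0.018,0.003],[85,-10,2,8,0,0.018,0.003],[85,0,0,0,0,0,0]])

```text
time: 3.85
tool_pos: [606.8, -237.2, 118.8]
tcp_rot: [-180.0, -24.8, 86.5]
ft_force: [-0.7, 1.0, -0.9]
finger_gap: 85.3
```

Run:
```python
from h import *
Q=ori(85.5,25);g=np.array([607,-211,28]);z=Q.apply([0,0,1])
plan([(g-20*z,Q,8)])
```

```text
3.85 [ 606.8 -237.2  118.8] [-180.   -24.8   86.5] 85.3
[[85,-1.8,-0.2,9.2,-0.001,0.0,0.002],[85,-1.8,-0.2,9.2,-0.001,0.0,0.002],[85,-1.8,-0.2,9.2,-0.001,0.0,0.002],[85,-1.8,-0.2,9.2,-0.001,0.0,0.002],[85,-1.8,-0.2,9.2,-0.001,0.0,0.002],[85,-1.8,-0.2,9.2,-0.001,0.0,0.002],[85,-1.8,-0.2,9.2,-0.001,0.0,0.002],[85,-1.8,-0.2,9.2,-0.001,0.0,0.002]]
```

servo_tool(motion=[[85,-4,0,6,0,0,0.003],[85,-4,0,8,0,0,0.003],[85,-3,0,9,0,0,0.003],[85,-3,0,9,0,0,0.003],[85,0,0,9,0,0,0],[85,0,0,9,0,0,0],[85,0,0,9,0,0,0],[85,0,0,8,0,0,0],[85,0,0,4,0,0,0],[85,0,0,0,0,0,0]])

```text
time: 4.85
tool_pos: [609.4, -215.1, 45.7]
tcp_rot: [-179.8, -24.6, 86.1]
ft_force: [-0.6, -0.5, -0.1]
finger_gap: 85.1
```

Run:
```python
from h import *
print(sense()['ft_force'])
Q=ori(85.5,25);g=np.array([607,-211,28])
plan([(g,Q,4)])
```

```text
[-0.60860819 -0.49310409 -0.05466108]
4.85 [ 609.4 -215.1   45.7] [-179.8  -24.6   86.1] 85.1
[[85,-0.9,-0.7,4.4,-0.002,0.002,0.002],[85,-1.0,-0.7,4.4,-0.002,0.002,0.002],[85,-1.0,-0.7,4.4,-0.002,0.002,0.002],[85,-1.0,-0.7,4.4,-0.002,0.002,0.002]]
```

servo_tool(motion=[[85,-1,-0.5,4.5,-0.002,0.002,0.002],[85,-1,-0.5,4.5,-0.002,0.002,0.002],[85,-1,0,4.5,-0.002,0.002,0.002],[85,-1,0,4,0,0,0],[85,0,0,0,0,0,0],[55,0,0,0,0,0,0],[55,0,0,0,0,0,0],[55,0,0,0,0,0,0],[55,0,0,0,0,0,0],[55,0,0,0,0,0,0]], force=30)

```text
time: 5.85
tool_pos: [609.2, -212.5, 27.8]
tcp_rot: [179.9, -24.9, 85.7]
ft_force: [0.8, 0.1, -0.4]
finger_gap: 66.4
```

Run:
```python
from h import *
s=sense();p=s['tool_pos'];print(s['ft_force'],s['time'],p,s['tcp_rot'],s['finger_gap'])
D=(570.5,73.3,np.radians(-4.45))
spot=w([[0,-143,0],[0,-195,0]],*D);print(spot)
cv2.imwrite("pics/w2.png",snapshot("wrist"))
```

```text
[ 0.77062171  0.07471604 -0.39722358] 5.85 [ 609.23110918 -212.46349035   27.83031344] [179.8611371  -24.86750971  85.67689463] 66.43521158246936
[[ 559.40475992  -69.26891543    0.        ]
 [ 555.37012716 -121.11215741    0.        ]]
```

View pics/w2.png

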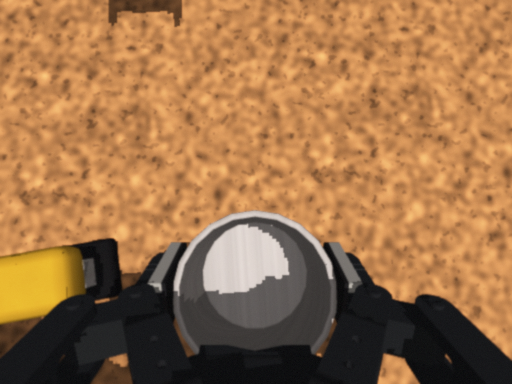

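The tin is held between the pads. Its rim spans x 173–337 with its far edge at y 212, and the stapler at (40,285) is clear. I'll fit the tin's offset from the TCP.

```bash
cat >> h.py <<'E'
def wproj(X,s=None):
    s=s or sense();R=Ro.from_euler('xyz',s['tcp_rot'],degrees=True)
    p=camera_params("wrist");T=p['tool_from_camera'];K=np.array([[p['fx'],0,p['cx']],[0,p['fy'],p['cy']],[0,0,1]])
    c=(R.inv().apply(X-s['tool_pos'])-T[:3,3])@T[:3,:3]
    return cv2.projectPoints(c,np.zeros(3),np.zeros(3),K,p['D'])[0][:,0]
E
python3 - <<'E'
from h import *
a=np.linspace(0,2*np.pi,180)
def ext(q):
    u=wproj(np.c_[q[0]+34*np.cos(a),q[1]+34*np.sin(a),0*a+60]);return u[:,0].min()-173,u[:,0].max()-337,u[:,1].min()-212
r=least_squares(ext,[607,-221]);print(r.x,r.fun)
s=sense();t=np.r_[r.x,0];off=t-s['tool_pos'];print(off)
R=ori(85.5,25);D=(570.5,73.3,np.radians(-4.45))
for d in(-225,-143):
    q=w([[0,d,0]],*D)[0]-off; print(q)
q=w([[0,-240,0]],*D)[0]-off
P=s['tool_pos']
plan([(P+[0,0,12],R,3),(q+[0,0,10],R,8)],55)
E
```

```text
[ 607.85158317 -226.52675598] [-1.47085228  1.47399557 -0.10315153]
[ -1.37314688 -14.07122869 -27.80006258]
[ 554.4156013  -136.9504914    27.80006258]
[560.7779068  -55.19768674  27.80006258]
5.9 [ 609.2 -212.5   27.8] [179.9 -24.9  85.7] 66.5
[[55,1.7,0.0,-3.6,0.0,0.001,0.001],[55,1.7,0.0,-3.6,0.0,0.001,0.001],[55,1.7,0.0,-3.6,0.0,0.001,0.001]]
[[55,6.2,-7.6,3.2,0.0,0.0,0.0],[55,6.2,-7.6,3.2,0.0,0.0,0.0],[55,6.2,-7.6,3.2,0.0,0.0,0.0],[55,6.2,-7.6,3.2,0.0,0.0,0.0],[55,6.2,-7.6,3.2,0.0,0.0,0.0],[55,6.2,-7.6,3.2,0.0,0.0,0.0],[55,6.2,-7.6,3.2,0.0,0.0,0.0],[55,6.2,-7.6,3.2,0.0,0.0,0.0]]
```

Run:
```python
from h import *
R=ori(85.5,25)
plan([((609,-211,38),R,3),((609,-130,38),R,5),((556,-120,34),R,4)],55)
```

```text
5.9 [ 609.2 -212.5   27.8] [179.9 -24.9  85.7] 66.5
[[55,1.9,-0.1,-2.9,0.0,0.001,0.001],[55,1.9,-0.1,-2.9,0.0,0.001,0.001],[55,1.9,-0.1,-2.9,0.0,0.001,0.001]]
[[55,14.6,-1.3,6.8,0.0,0.0,0.0],[55,14.6,-1.3,6.8,0.0,0.0,0.0],[55,14.6,-1.3,6.8,0.0,0.0,0.0],[55,14.6,-1.3,6.8,0.0,0.0,0.0],[55,14.6,-1.3,6.8,0.0,0.0,0.0]]
[[55,0.9,-13.4,1.5,0.0,0.0,0.0],[55,0.9,-13.4,1.5,0.0,0.0,0.0],[55,0.9,-13.4,1.5,0.0,0.0,0.0],[55,0.9,-13.4,1.5,0.0,0.0,0.0]]
```

servo_tool(motion=[[55,2,0,-3,0,0,0],[55,2,0,-3,0,0,0],[55,2,0,-3,0,0,0],[55,11,-1,5,0,0,0],[55,14,-1,6.5,0,0,0],[55,14,-1,6.5,0,0,0],[55,14,-1,6.5,0,0,0],[55,14,-1,6.5,0,0,0],[55,5,-1,2.5,0,0,0],[55,0,0,0,0,0,0]])

```text
time: 6.9
tool_pos: [608.6, -121.0, 38.9]
tcp_rot: [179.9, -24.9, 85.8]
ft_force: [0.3, 0.4, -2.2]
finger_gap: 66.4
```

servo_tool(motion=[[55,0,-6,0,0,0,0],[55,0,-12,0,0,0,0],[55,0,-13,0,0,0,0],[55,0,-12,0,0,0,0],[55,0,-5,0,0,0,0],[55,0,0,0,0,0,0]])

```text
time: 7.5
tool_pos: [558.1, -120.1, 38.8]
tcp_rot: [179.9, -24.8, 85.7]
ft_force: [0.1, -0.4, -1.3]
finger_gap: 66.3
```

Run:
```python
from h import *
R=ori(85.5,25);print(sense()['ft_force'])
plan([((556.5,-110,30),R,4),((560.8,-55.2,30),R,6)],55)
```

```text
[ 0.12383765 -0.42346933 -1.30494129]
7.5 [ 558.1 -120.1   38.8] [179.9 -24.8  85.7] 66.3
[[55,1.3,-0.6,3.0,0.0,0.001,0.001],[55,1.3,-0.6,3.0,0.0,0.001,0.001],[55,1.3,-0.6,3.0,0.0,0.001,0.001],[55,1.3,-0.6,3.0,0.0,0.001,0.001]]
[[55,8.3,-0.0,3.9,0.0,0.0,0.0],[55,8.3,-0.0,3.9,0.0,0.0,0.0],[55,8.3,-0.0,3.9,0.0,0.0,0.0],[55,8.3,-0.0,3.9,0.0,0.0,0.0],[55,8.3,-0.0,3.9,0.0,0.0,0.0],[55,8.3,-0.0,3.9,0.0,0.0,0.0]]
```

servo_tool(motion=[[55,1.5,0,3,0,0,0],[55,1.5,0,3,0,0,0],[55,1,0,3,0,0,0],[55,0,0,0,0,0,0],[55,7,0,3.3,0,0,0],[55,7,0,3.3,0,0,0],[55,7,0,3.3,0,0,0],[55,5,0,2.4,0,0,0],[55,0,0,0,0,0,0]])

```text
time: 8.4
tool_pos: [562.7, -80.8, 31.6]
tcp_rot: [179.8, -24.8, 85.7]
ft_force: [-0.5, 1.2, -1.6]
finger_gap: 66.2
```

Run:
```python
from h import *
R=ori(85.5,25);print(sense()['ft_force'])
plan([((560.8,-55.2,30),R,6)],55)
```

```text
[-0.5275346   1.19025572 -1.64129123]
8.4 [562.7 -80.8  31.6] [179.8 -24.8  85.7] 66.2
[[55,3.7,-0.6,2.0,0.0,0.0,0.001],[55,3.7,-0.6,2.0,0.0,0.0,0.001],[55,3.7,-0.6,2.0,0.0,0.0,0.001],[55,3.7,-0.6,2.0,0.0,0.0,0.001],[55,3.7,-0.6,2.0,0.0,0.0,0.001],[55,3.7,-0.6,2.0,0.0,0.0,0.001]]
```

servo_tool(motion=[[55,3.7,-0.8,2.1,0,0,0],[55,3.7,-0.8,2.1,0,0,0],[55,3.7,-0.8,2.1,0,0,0],[55,3.7,-0.8,2.1,0,0,0],[55,3.7,-0.5,2,0,0,0],[55,3,0,1.6,0,0,0],[55,0,0,0,0,0,0]])

```text
time: 9.1
tool_pos: [560.7, -54.0, 29.7]
tcp_rot: [179.8, -24.8, 85.7]
ft_force: [0.2, 0.2, -2.6]
finger_gap: 66.2
```

Run:
```python
from h import *
R=ori(85.5,25);print(sense()['ft_force'])
plan([((560.8,-55.2,28),R,2)],55)
im=snapshot("top");cv2.imwrite("pics/t3.png",cv2.resize(im[145:245,190:330],None,fx=5,fy=5,interpolation=cv2.INTER_CUBIC))
im=snapshot("wrist");cv2.imwrite("pics/w3.png",im)
```

```text
[ 0.22413301  0.20497182 -2.56060603]
9.1 [560.7 -54.   29.7] [179.8 -24.8  85.7] 66.2
[[55,-0.9,0.1,0.5,0.001,0.002,0.002],[55,-0.9,0.1,0.5,0.001,0.002,0.002]]
```

View pics/w3.png

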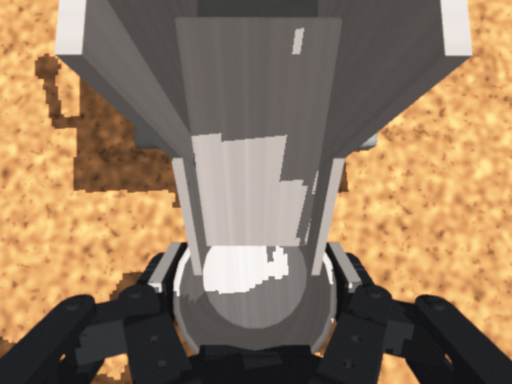

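The spout lip at (260,245) lies over the tin mouth (rim centre x≈255), so the placement is good. Next: lower, release, retreat.

servo_tool(motion=[[55,-1,0,1,0,0,0],[55,-0.8,0,1,0,0,0],[55,0,0,0,0,0,0],[80,0,0,0,0,0,0],[85,0,0,0,0,0,0],[85,0,0,0,0,0,0],[85,0,0,0,0,0,0],[85,0,0,-5,0,0,0],[85,0,0,-15,0,0,0],[85,0,0,-20,0,0,0]])

```text
time: 10.2
tool_pos: [558.1, -72.2, 63.9]
tcp_rot: [180.0, -24.9, 85.7]
ft_force: [-0.3, -0.4, 0.3]
finger_gap: 85.5
```

servo_tool(motion=[[85,0,0,-30,0,0,0],[85,0,0,-40,0,0,0],[85,0,0,-40,0,0,0],[85,0,0,-40,0,0,0],[85,0,0,-40,0,0,0],[85,0,0,-40,0,0,0],[85,0,0,-30,0,0,0],[85,0,0,-10,0,0,0]])

```text
time: 11.0
tool_pos: [546.5, -193.3, 329.5]
tcp_rot: [179.6, -24.5, 85.7]
ft_force: [0.7, 0.4, 0.6]
finger_gap: 84.9
```

Run:
```python
from h import *
s=sense();print(s['joint_pos'].round(1),s['time'])
im=snapshot("top");cv2.imwrite("pics/t4.png",im)
cv2.imwrite("pics/w4.png",snapshot("wrist"))
print(wproj(w([[0,0,231],[0,-143,60],[34,-143,60],[-34,-143,60],[0,-177,60]],570.5,73.3,np.radians(-4.45)),s).round())
plan([])
```

```text
[-37.5  11.8  73.6  21.5 107.  -29. ] 11.0
[[258. -43.]
 [256. 151.]
 [280. 151.]
 [232. 151.]
 [256. 175.]]
11.1 [ 546.6 -192.5  327.4] [179.7 -24.6  85.7] 85.2
```

View pics/w4.png

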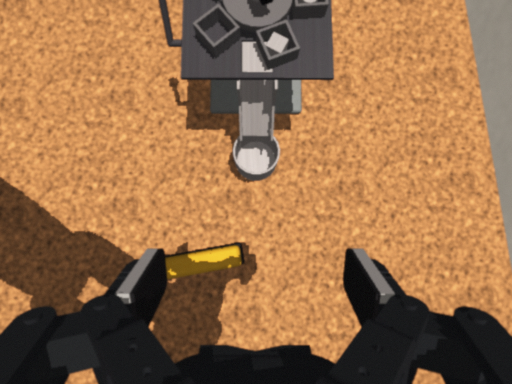

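The tin stands under the spout, with its rim centred at (256,155) against a prediction of (256,151). Now the knob.

Run:
```python
from h import *
plan([((570,73,290),ori(107),10)])
```

```text
11.1 [ 546.6 -192.5  327.4] [179.7 -24.6  85.7] 85.2
[[85,22.7,0.3,14.5,0.008,-0.042,-0.037],[85,23.3,1.2,13.5,0.008,-0.042,-0.037],[85,23.7,2.2,12.5,0.008,-0.042,-0.037],[85,24.1,3.2,11.5,0.008,-0.042,-0.037],[85,24.5,4.2,10.4,0.008,-0.042,-0.037],[85,24.7,5.2,9.3,0.008,-0.042,-0.037],[85,24.9,6.1,8.2,0.008,-0.042,-0.037],[85,25.0,7.1,7.1,0.008,-0.042,-0.037],[85,25.0,8.1,6.0,0.008,-0.042,-0.037],[85,24.9,9.1,4.9,0.008,-0.042,-0.037]]
```

servo_tool(motion=[[85,23,0,14,0.008,-0.042,-0.037],[85,23,1,13,0.008,-0.042,-0.037],[85,24,2,12,0.008,-0.042,-0.037],[85,24,3,11,0.008,-0.042,-0.037],[85,24.5,4,10,0.008,-0.042,-0.037],[85,24.5,5,9,0.008,-0.042,-0.037],[85,25,6,8,0.008,-0.042,-0.037],[85,25,7,7,0.008,-0.042,-0.037],[85,18,7,5,0.008,-0.042,-0.037],[85,0,0,0,0,0,0]])

```text
time: 12.1
tool_pos: [554.9, 53.5, 269.9]
tcp_rot: [-179.0, -2.7, 106.0]
ft_force: [-0.2, -0.3, -0.7]
finger_gap: 85.0
```

Run:
```python
from h import *
plan([((570,73,240),ori(107),5),((570,73,203),ori(107),5)])
```

```text
12.1 [554.9  53.5 269.9] [-179.    -2.7  106. ] 85.0
[[85,2.6,4.1,6.0,-0.004,-0.009,-0.004],[85,2.7,4.1,6.0,-0.004,-0.009,-0.004],[85,2.7,4.1,6.0,-0.004,-0.009,-0.004],[85,2.8,4.1,6.0,-0.004,-0.009,-0.004],[85,2.8,4.0,6.0,-0.004,-0.009,-0.004]]
[[85,0.0,-0.0,7.4,0.0,0.0,0.0],[85,0.0,-0.0,7.4,0.0,0.0,0.0],[85,0.0,-0.0,7.4,0.0,0.0,0.0],[85,0.0,-0.0,7.4,0.0,0.0,0.0],[85,0.0,-0.0,7.4,0.0,0.0,0.0]]
```

servo_tool(motion=[[85,2.7,4,0,-0.004,-0.009,-0.004],[85,2.7,4,3,-0.004,-0.009,-0.004],[85,2.7,4,5,-0.004,-0.009,-0.004],[85,2.7,4,5,-0.004,-0.009,-0.004],[85,2.7,3,4,-0.004,-0.009,-0.004],[85,0,0,0,0,0,0]])

```text
time: 12.7
tool_pos: [567.7, 72.2, 246.3]
tcp_rot: [-179.8, -0.0, 107.1]
ft_force: [0.2, -1.1, -0.5]
finger_gap: 84.9
```

Run:
```python
from h import *
plan([((570,73,203),ori(107),7)])
```

```text
12.7 [567.7  72.2 246.3] [-179.8   -0.   107.1] 84.9
[[85,0.0,0.4,6.2,-0.0,-0.0,0.0],[85,0.0,0.4,6.2,-0.0,-0.0,0.0],[85,0.0,0.4,6.2,-0.0,-0.0,0.0],[85,0.0,0.4,6.2,-0.0,-0.0,0.0],[85,0.0,0.4,6.2,-0.0,-0.0,0.0],[85,0.0,0.3,6.2,-0.0,-0.0,0.0],[85,0.0,0.3,6.2,-0.0,-0.0,0.0]]
```

servo_tool(motion=[[85,0,0.4,6,0,0,0],[85,0,0.4,7,0,0,0],[85,0,0.4,7,0,0,0],[85,0,0.4,7,0,0,0],[85,0,0.4,7,0,0,0],[85,0,0.4,6,0,0,0],[85,0,0,2,0,0,0],[40,0,0,0,0,0,0],[30,0,0,0,0,0,0],[30,0,0,0,0,0,0]], force=25)

```text
time: 13.7
tool_pos: [570.0, 71.8, 200.4]
tcp_rot: [-179.8, -0.0, 107.0]
ft_force: [0.3, -0.1, -0.9]
finger_gap: 43.5
```

servo_tool(motion=[[20,0,0,0,0,0,0],[12,0,0,0,0,0,0],[8,0,0,0,0,0,0],[8,0,0,0,0,0,0],[8,0,0,0,0,0,0],[8,0,0,0,0,0,0]])

```text
time: 14.3
tool_pos: [570.9, 72.1, 201.2]
tcp_rot: [-179.9, -0.0, 107.0]
ft_force: [1.8, 0.1, -0.6]
finger_gap: 17.0
```

Run:
```python
from h import *
s=sense();print(s['ft_force'],s['wrist_torque'])
plan([])
```

```text
[ 1.76345079  0.10285752 -0.57741396] [ 0.04897812 -0.17694096 -0.00800841]
14.3 [570.9  72.1 201.2] [-179.9   -0.   107. ] 17.0
```

servo_tool(motion=[[8,0,0,0,0,0,0],[8,0,0,0,0,0,0],[8,0,0,0,0,0,0.05],[8,0,0,0,0,0,0.1],[8,0,0,0,0,0,0.1],[8,0,0,0,0,0,0.1],[8,0,0,0,0,0,0.1],[8,0,0,0,0,0,0.1],[8,0,0,0,0,0,0.05],[8,0,0,0,0,0,0]], force=40)

```text
time: 15.3
tool_pos: [570.9, 72.1, 201.3]
tcp_rot: [-179.9, 0.0, 71.3]
ft_force: [1.0, 0.2, -0.1]
finger_gap: 15.1
```

Run:
```python
from h import *
s=sense();print(s['ft_force'],s['wrist_torque'],s['joint_pos'].round(1))
plan([])
```

```text
[ 0.97793551  0.21726831 -0.12134643] [ 0.01951432 -0.20609166  0.07397271] [ 2.1  4.6 91.4 -0.  84.  20.8]
15.3 [570.9  72.1 201.3] [-179.9    0.    71.3] 15.1
```

servo_tool(motion=[[8,0,0,0,0,0,0.07],[8,0,0,0,0,0,0.12],[8,0,0,0,0,0,0.12],[8,0,0,0,0,0,0.12],[8,0,0,0,0,0,0.12],[8,0,0,0,0,0,0.12],[8,0,0,0,0,0,0.12],[8,0,0,0,0,0,0.08],[8,0,0,0,0,0,0.03],[8,0,0,0,0,0,0]])

```text
time: 16.3
tool_pos: [570.9, 72.0, 201.3]
tcp_rot: [180.0, 0.1, 18.7]
ft_force: [0.6, -0.1, -0.9]
finger_gap: 15.7
```

Run:
```python
from h import *
s=sense();print(s['ft_force'],s['wrist_torque'],s['joint_pos'].round(1))
plan([])
im=snapshot("scene");cv2.imwrite("pics/s5.png",cv2.resize(im[125:245,220:350],None,fx=5,fy=5,interpolation=cv2.INTER_CUBIC))
```

```text
[ 0.61720769 -0.1227375  -0.90616365] [ 0.00812523 -0.21159497  0.11246783] [ 2.1  4.6 91.4 -0.  84.  73.4]
16.3 [570.9  72.  201.3] [1.80e+02 1.00e-01 1.87e+01] 15.7
```

View pics/s5.png

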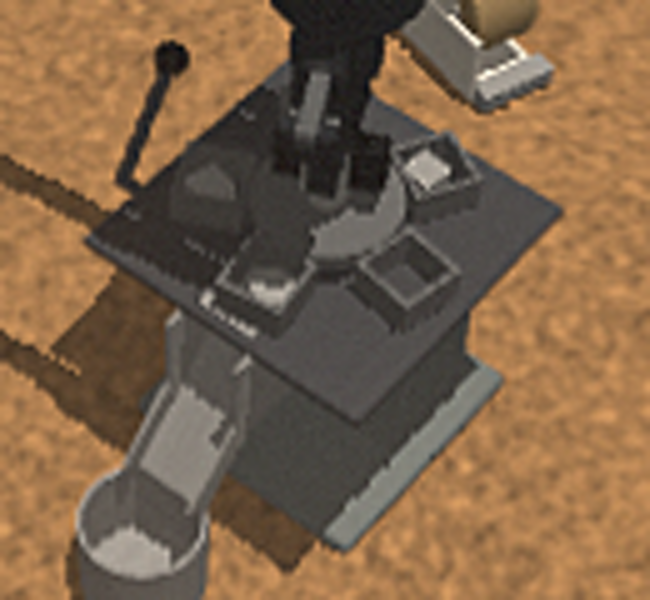

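The spacer's pocket at (270,270) is nearly over the flap (its edge is visible at (225,310)). About 5° remains.

servo_tool(motion=[[8,0,0,0,0,0,0.03],[8,0,0,0,0,0,0.03],[8,0,0,0,0,0,0.03],[8,0,0,0,0,0,0],[8,0,0,0,0,0,0],[40,0,0,0,0,0,0],[50,0,0,0,0,0,0],[60,0,0,0,0,0,0],[60,0,0,0,0,0,0],[60,0,0,0,0,0,0]])

```text
time: 17.35
tool_pos: [570.7, 71.9, 201.6]
tcp_rot: [180.0, 0.1, 13.5]
ft_force: [-0.3, 0.6, 0.3]
finger_gap: 59.9
```

servo_tool(motion=[[60,0,0,-10,0,0,0],[60,0,0,-25,0,0,0],[60,0,0,-35,0,0,0],[60,-10,0,-20,0,0,0],[40,-40,0,0,0,0,0],[20,-40,0,0,0,0,0],[0,-30,0,0,0,0,0],[0,-10,0,0,0,0,0],[0,0,0,0,0,0,0]])

```text
time: 18.25
tool_pos: [441.0, 40.7, 301.8]
tcp_rot: [179.9, -0.2, 13.5]
ft_force: [0.5, 0.1, 0.1]
finger_gap: 0.1
```

Run:
```python
from h import *
s=sense();print(s['joint_pos'].round(1));plan([])
a=snapshot("top");b=snapshot("scene")
A=cv2.resize(a[150:240,190:290],None,fx=4,fy=4,interpolation=cv2.INTER_CUBIC)
B=cv2.resize(b[132:222,236:336],None,fx=4,fy=4,interpolation=cv2.INTER_CUBIC)
cv2.imwrite("pics/ab6.png",np.hstack([A,B]))
X=w([[0,-58,168],[0,-58,181]],570.5,73.3,np.radians(-4.45))
print((proj("top",X)-[190,150])*4,(proj("scene",X)-[236,132])*4+[400,0])
```

```text
[-1.300e+00 -1.870e+01  1.024e+02 -1.000e-01  9.600e+01  7.520e+01]
18.25 [441.   40.7 301.8] [179.9  -0.2  13.5] 0.1
[[261.10774532 167.13540569]
 [261.66466801 163.41915356]] [[539.53347957 198.52834735]
 [540.09341031 185.20525689]]
```

View pics/ab6.png

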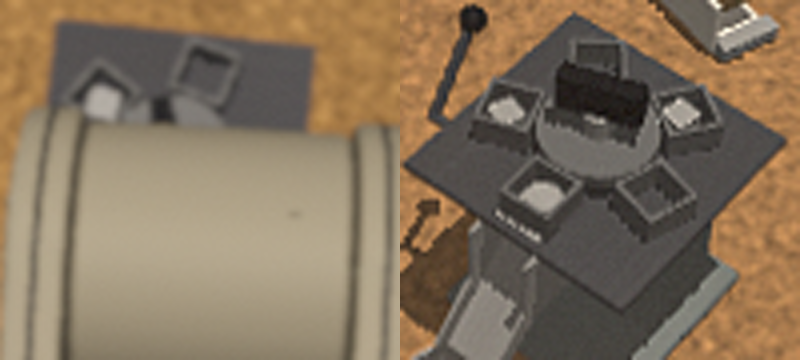

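The pocket is at (542,187) in the right panel, against a predicted drop hole at (540,186), with the spacer inside it. Both blocks are still in the wheel, at (505,108) and (683,113). Next I'll go behind the lever.

Run:
```python
from h import *
R=ori(85.5)
plan([((474,126,285),R,10)],0)
```

```text
18.35 [442.1  40.9 301.5] [179.9  -0.2  13.5] 0.2
[[0,5.1,-7.5,1.7,0.0,-0.0,-0.126],[0,6.0,-6.8,1.7,0.0,-0.0,-0.126],[0,6.8,-6.0,1.7,0.0,-0.0,-0.126],[0,7.5,-5.1,1.7,0.0,-0.0,-0.126],[0,8.1,-4.1,1.7,0.0,-0.0,-0.126],[0,8.5,-3.1,1.7,0.0,-0.0,-0.126],[0,8.9,-2.0,1.7,0.0,-0.0,-0.126],[0,9.0,-0.9,1.7,0.0,-0.0,-0.126],[0,9.1,0.3,1.7,0.0,-0.0,-0.126],[0,9.0,1.4,1.7,0.0,-0.0,-0.126]]
```

servo_tool(motion=[[0,5,-7.5,1,0,0,-0.126],[0,6,-7,1,0,0,-0.126],[0,7,-6,1,0,0,-0.126],[0,7.5,-5,1,0,0,-0.126],[0,8,-4,1,0,0,-0.126],[0,8.5,-3,1,0,0,-0.126],[0,9,-2,1,0,0,-0.126],[0,9,-1,1,0,0,-0.126],[0,9,0,1,0,0,-0.12],[0,9,0,1,0,0,-0.1]])

```text
time: 19.35
tool_pos: [479.5, 132.0, 290.1]
tcp_rot: [180.0, 0.1, 86.7]
ft_force: [0.2, -0.3, 0.3]
finger_gap: -0.1
```

Run:
```python
from h import *
R=ori(85.5)
plan([((474.3,126,210),R,9)],0)
```

```text
19.35 [479.5 132.  290.1] [1.80e+02 1.00e-01 8.67e+01] -0.1
[[0,-0.7,-0.5,8.9,0.0,0.0,0.002],[0,-0.7,-0.5,8.9,0.0,0.0,0.002],[0,-0.7,-0.5,8.9,0.0,0.0,0.002],[0,-0.7,-0.5,8.9,0.0,0.0,0.002],[0,-0.7,-0.5,8.9,0.0,0.0,0.002],[0,-0.7,-0.5,8.9,0.0,0.0,0.002],[0,-0.7,-0.5,8.9,0.0,0.0,0.002],[0,-0.7,-0.5,8.9,0.0,0.0,0.002],[0,-0.7,-0.5,8.9,0.0,0.0,0.002]]
```

servo_tool(motion=[[0,-2,-1,6,0,0,0.002],[0,-2,-1,9,0,0,0.002],[0,-1,-1,10,0,0,0.002],[0,-1,-1,10,0,0,0.002],[0,0,0,10,0,0,0.002],[0,0,0,10,0,0,0.002],[0,0,0,10,0,0,0.002],[0,0,0,8,0,0,0.002],[0,0,0,4,0,0,0],[0,0,0,0,0,0,0]])

```text
time: 20.35
tool_pos: [474.6, 125.3, 203.4]
tcp_rot: [-179.7, 0.1, 85.2]
ft_force: [-0.1, 0.8, 1.0]
finger_gap: 0.3
```

Run:
```python
from h import *
R=ori(85.5)
plan([((465.9,17.9,210),R,1)],0)
```

```text
20.35 [474.6 125.3 203.4] [-1.797e+02  1.000e-01  8.520e+01] 0.3
[[0,-107.8,0.2,-6.4,-0.005,0.003,-0.005]]
```

servo_tool(motion=[[0,-5,0,-3,0,0,0],[0,-8,0,-3,0,0,0],[0,-9,0,-1,0,0,0],[0,-9,0,0,0,0,0],[0,-9,0,0,0,0,0],[0,-9,0,0,0,0,0],[0,-9,0,0,0,0,0],[0,-9,0,0,0,0,0],[0,-6,0,0,0,0,0],[0,0,0,0,0,0,0]])

```text
time: 21.35
tool_pos: [469.9, 46.2, 214.7]
tcp_rot: [179.9, 0.0, 85.2]
ft_force: [0.9, 1.1, 0.9]
finger_gap: -0.3
```

Run:
```python
from h import *
R=ori(85.5);print(sense()['ft_force'])
plan([((465.9,17.9,210),R,1)],0)
```

```text
[0.85166618 1.08888561 0.89780747]
21.35 [469.9  46.2 214.7] [179.9   0.   85.2] -0.3
[[0,-28.6,-1.6,4.7,0.001,0.0,-0.005]]
```

servo_tool(motion=[[0,-6,0,2,0,0,0],[0,-7,0,2,0,0,0],[0,-7,0,1,0,0,0],[0,-3,0,0,0,0,0],[0,0,0,0,0,0,0]])

```text
time: 21.85
tool_pos: [467.2, 21.5, 207.9]
tcp_rot: [-179.9, 0.0, 85.2]
ft_force: [0.9, 0.2, 1.6]
finger_gap: 0.1
```

servo_tool(motion=[[0,-2,0,0,0,0,0],[0,-1,0,0,0,0,0],[0,0,0,0,0,0,0]])

```text
time: 22.15
tool_pos: [466.7, 18.6, 207.5]
tcp_rot: [-179.9, -0.0, 85.2]
ft_force: [0.2, 1.5, -0.3]
finger_gap: 0.1
```

servo_tool(motion=[[0,-1.5,0,0,0,0,0],[0,-1,0,0,0,0,0],[0,0,0,0,0,0,0]])

```text
time: 22.45
tool_pos: [466.3, 16.5, 207.2]
tcp_rot: [-179.9, -0.0, 85.3]
ft_force: [0.7, 1.1, -1.2]
finger_gap: -0.1
```

servo_tool(motion=[[0,-1.5,0,0,0,0,0],[0,-1,0,0,0,0,0],[0,0,0,0,0,0,0]])

```text
time: 22.75
tool_pos: [466.2, 16.3, 207.2]
tcp_rot: [-179.9, -0.3, 85.4]
ft_force: [0.6, 1.2, -1.3]
finger_gap: -0.2
```

Run:
```python
from h import *
print(sense()['ft_force']);plan([])
b=snapshot("scene")
cv2.imwrite("pics/s7.png",cv2.resize(b[120:250,215:345],None,fx=4.5,fy=4.5,interpolation=cv2.INTER_CUBIC))
```

```text
[ 0.60283168  1.24390745 -1.2603174 ]
22.75 [466.2  16.3 207.2] [-179.9   -0.3   85.4] -0.2
```

View pics/s7.png

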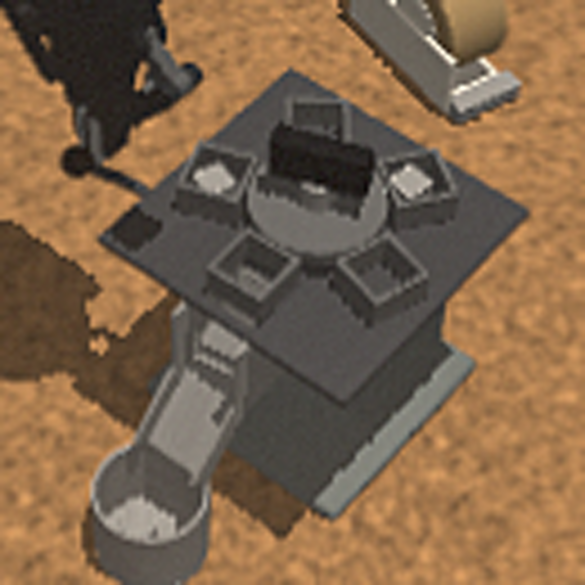

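The pocket at (250,268) is now empty and the blocks are still in at (212,178) and (408,178). The light patch at (222,340) may be the flap or a part on the chute. I'll wait, press slightly more, then compare frames.

servo_tool(motion=[[0,-2,0,0,0,0,0],[0,-2,0,0,0,0,0],[0,-2,0,0,0,0,0],[0,-2,0,0,0,0,0],[0,0,0,0,0,0,0],[0,0,0,0,0,0,0],[0,0,0,0,0,0,0],[0,0,0,0,0,0,0]])

```text
time: 23.6
tool_pos: [466.2, 16.3, 207.3]
tcp_rot: [-179.9, -1.2, 85.7]
ft_force: [0.6, 3.6, -1.1]
finger_gap: -0.0
```

Run:
```python
from h import *
print(sense()['ft_force']);plan([])
b=snapshot("scene")
b2=cv2.resize(b[120:250,215:345],None,fx=4.5,fy=4.5,interpolation=cv2.INTER_CUBIC);cv2.imwrite("pics/s8.png",b2)
a=cv2.imread("pics/s7.png");d=np.abs(a.astype(int)-b2).max(2)>40
n,_,st,c=cv2.connectedComponentsWithStats(d.astype(np.uint8))
print([(st[i].tolist()) for i in range(1,n) if st[i,4]>40])
```

```text
[ 0.61587809  3.58993596 -1.05332734]
23.6 [466.2  16.3 207.3] [-179.9   -1.2   85.7] -0.0
[[155, 0, 17, 58, 308], [0, 6, 12, 21, 138], [10, 30, 9, 7, 52], [24, 52, 8, 7, 48], [192, 63, 11, 13, 72], [54, 80, 11, 11, 65], [0, 219, 103, 74, 938], [81, 308, 10, 16, 86], [64, 372, 8, 9, 43], [41, 375, 9, 8, 52]]
```

The lever is on its stop (force up to 3.6 N with no motion) and nothing else changed. I'll back off and look into the tin.

servo_tool(motion=[[0,6,0,0,0,0,0],[0,12,0,0,0,0,0],[0,10,0,-10,0,0,0],[0,0,0,-30,0,0,0],[0,0,0,-35,0,0,0],[0,0,0,-30,0,0,0],[0,0,0,0,0,0,0]])

```text
time: 24.35
tool_pos: [467.8, 45.9, 319.3]
tcp_rot: [-179.9, -1.0, 85.7]
ft_force: [-0.2, -0.3, -0.1]
finger_gap: -0.2
```

Run:
```python
from h import *
plan([((548,-150,300),ori(85.5,12),10)],0)
```

```text
24.35 [467.8  45.9 319.3] [-179.9   -1.    85.7] -0.2
[[0,-19.0,9.5,1.6,-0.0,0.019,0.0],[0,-19.0,9.5,1.2,-0.0,0.019,0.0],[0,-19.0,9.5,0.9,-0.0,0.019,0.0],[0,-19.0,9.5,0.5,-0.0,0.019,0.0],[0,-19.0,9.5,0.1,-0.0,0.019,0.0],[0,-19.0,9.5,-0.2,-0.0,0.019,0.0],[0,-19.0,9.5,-0.6,-0.0,0.019,0.0],[0,-19.0,9.5,-1.0,-0.0,0.019,0.0],[0,-19.0,9.5,-1.3,-0.0,0.019,0.0],[0,-18.9,9.5,-1.7,-0.0,0.019,0.0]]
```

servo_tool(motion=[[0,-19,9.5,1,0,0.019,0],[0,-19,9.5,1,0,0.019,0],[0,-19,9.5,1,0,0.019,0],[0,-19,9.5,0.5,0,0.019,0],[0,-19,9.5,0,0,0.019,0],[0,-19,9.5,0,0,0.019,0],[0,-19,9.5,-0.5,0,0.019,0],[0,-19,9.5,-1,0,0.019,0],[0,-14,7,-1,0,0.019,0],[0,0,0,0,0,0,0]])

```text
time: 25.35
tool_pos: [543.6, -124.3, 307.5]
tcp_rot: [179.8, -11.1, 86.2]
ft_force: [-0.1, -0.5, -0.4]
finger_gap: 0.1
```

Run:
```python
from h import *
s=sense();D=(570.5,73.3,np.radians(-4.45));plan([])
im=snapshot("wrist")
u=wproj(w([[0,-143,0],[0,-122,66]],*D),s);print(u)
x,y=u[0].astype(int);y0=max(0,min(y-100,284));x0=max(0,min(x-75,362))
cv2.imwrite("pics/w9.png",cv2.resize(im[y0:y0+150,x0:x0+150],None,fx=4,fy=4,interpolation=cv2.INTER_CUBIC))
```

```text
25.35 [ 543.6 -124.3  307.5] [179.8 -11.1  86.2] 0.1
[[262.08098509 153.2151075 ]
 [263.72303676 135.84555248]]
```

View pics/w9.png

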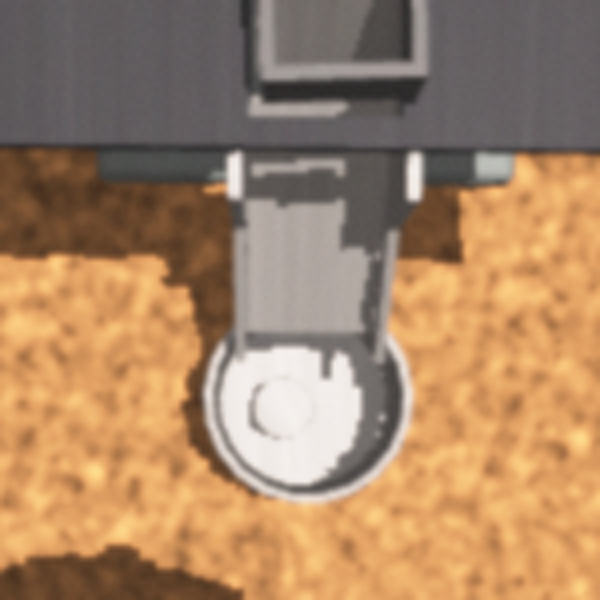

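The spacer lies flat in the tin at (283,407), the tin is upright, and the chute and pocket are empty. The robot is clear of everything, so I'll hand in.

```bash
python3 -c "
from bench import *
print(sense()['ft_force'],hand_in())"
```

```text
the job is handed in; nothing more can be done
[ 0.63512487  0.05456748 -0.78077618] None
```

The job is handed in: the round spacer is in the tin, and both square blocks stayed in the wheel. It took about 25 s of the 67 s allowed, and the hand-in gave no verdict.

- **What I did:** I set the tin under the spout, turned the wheel about 94° clockwise by its knob until the spacer was over the flap, and pushed the lever to its stop. At the stop the force rose to 3.6 N with no further movement.
- **Last wrist picture:** the spacer lies flat inside the upright tin, and the chute and the pocket over the hole are empty.
- **Blocks:** the scene picture taken with the lever over shows both still in their pockets.
- **Bystanders:** I kept clear of the stapler, pens and tape gun and felt no unexpected contact force, but I did not re-measure their positions at the end.
- **Disagreements:**
  - The first tin position differed by about 4 mm between the wrist camera and the fixed cameras. The grasp took up that difference, and the placed tin agreed with the prediction to about 4 px.
  - The opening read 66 mm on the 68 mm tin and 15–17 mm on the 14 mm knob, with no effect on the result.

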